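Free the microscope stage and take off its coil

ROBOT

A 6-joint arm with a two-finger parallel gripper is mounted at the origin on the work surface. World frame = base frame: x ahead of the robot, y to its left, z up, the work surface at z = 0. Lengths are in m, angles in rad, forces in N, time in s.
With the tool pointing down it reaches from about 0.425 to 0.95 m from the base axis. Payload 14.7 kg.
Tool frame: the origin (TCP) lies on the front face of the gripper's body, between the roots of the fingers; the fingertips stand 73 mm ahead of it and the grasp point (between the pads) lies 54 mm ahead of it (tcp_to_tips is the distance from the TCP to the fingertips, in m); z points along the fingers, y is the line along which they close (so a half turn about z gives the same grasp; the last joint's range is limited). The gripper opens to 85 mm and grips with 20 to 120 N. Pads are 22 mm wide; open, the fingers measure 114 mm over their backs; the gripper's body (76 mm by 85 mm) begins 54 mm behind the grasp point. The pads swing forward as they close: fully open they stand 13 mm farther back than shut.
Start: joints at [1.233, 0.48, 1.596, -0, 1.065, -0.047], TCP at [0.186, 0.623, 0.304] pointing down, gripper open.
Joint ranges: [-2.75, 2.75], [-0.82, 2.05], [0.23, 2.67], [-1.56, 4.7], [0.09, 2.69], [-2.92, 2.92]. Speed limits (rad/s): [1.89, 1.89, 2.39, 3.01, 3.01, 3.01].

INTERFACE

Orientations are given as a unit quaternion [w, x, y, z].
In Python, from station import * gives the robot as it stands. The module is installed in compiled form; this text tells all that it offers. Calls block until the motion is done:
- move_to(position, orientation): joint-space move of the TCP to a pose.
- line_to(position, rotation=None, feed=0.15): straight line of the TCP; rotation=None keeps the orientation; feed is the mean speed in m/s.
- goto_joints(angles): joint-space move.
- command_gripper(opening, grasp_force=None): finger opening in m; grasp_force is the grip in N (None keeps the last); returns when the fingers have stopped.
- sleep(seconds).
- solve_ik(position, orientation): joint angles nearest the present ones, or None.
- read_state(): the state.
- camera(name): name is "scene" or "side" or "wrist"; returns a dict with "frame" (384x512x3 uint8, red, green, blue), "mtx" (3x3 intrinsics, pixels), "dist" ([k1, k2, p1, p2, k3] as OpenCV has them; the pictures are not rectified), "position" and "attitude" of the camera in the world. Camera axes: x right, y up, looking along -z (the intrinsics and any distortion apply to the point x, -y, -z); pixel columns grow to the right and rows downward; lengths in m; the calibration is good to about 2 mm. A picture is of the moment at which its call begins. There is no depth.
A pose or a line that the arm cannot do raises Unreachable and nothing moves.
- close_job(): hands the job in; it is judged then, once.
The state is a dict: "t": time; "q": joint angles; "qd": joint speeds; "tau": joint torques, N m; "eef_pos": TCP position; "eef_rot": TCP orientation; "ft_force": force on the tool from outside, world axes, zero at the start; "torque": the same for the moment, N m; "gripper_width": finger opening in m; "gripper_force": force on a finger pad.
Only numpy, scipy, OpenCV 4.12 (cv2) and the standard library are available. Lean on these libraries where they do the work, as an engineer would, in place of code of your own. Each camera call takes 0.05 s, during which the arm holds its last target. There are 200 camera calls.

TASK

The wound coil sits on the spindle of the microscope stand's sliding carriage, under the overhanging head, and the cam lever locks the carriage. Flip the lever up as far as it goes to free the carriage, pull the carriage by its tab all the way out to its stop, then lift the coil straight up off the spindle and set it down gently, standing on its lower flange, in the low-rimmed tray. Leave the lever up and the carriage out, and do not disturb the other things on the desk.

Things in the scene. Friction and masses are not known exactly. Their poses are not given: they have to be found in the camera images.
- stand: fixed stand: grey bed 90 mm wide, x from -230 to 170 mm; white column at x 115 to 170, 240 mm high; white head 110 mm wide over x 0 to 120, underside 136 mm, top 253 mm above the table. Origin on the table, on the bed's centre line below the head's front edge; x towards the column, z up. The carriage slides out along -x; the lever is on the -y side
- lever (a joint): cam lever angle: 0 (to 0.1) = locked, the arm pointing out to the stand's -y side, 18 degrees above level, its cam nose in a notch of the carriage; 1.05 rad = fully up against its stop (78 degrees above level), free. It stays where it is left; friction about 2 N at the grip. Its axis is the stand's x direction
- lever_pivot (a point): the lever's axis, 40 mm above the table
- lever_grip (a point): centre of the black lever grip, 80 mm from the pivot; the grip is a bar 62 mm long along the arm, 15 mm thick (along the stand's x), 20 mm deep
- carriage (a joint): carriage travel: 0 = home, under the head; 0.130 m = pulled fully out to its stop. Friction about 3 N
- pull_tab (a point): centre of the top face of the upright black pull tab at the carriage's front, 105 mm above the table; the tab is 14 mm thick (along the slide), 34 mm wide and stands 60 mm above the carriage plate
- spindle_tip (a point): top of the carriage's upright spindle (20 mm diameter), 100 mm above the table; the coil's underside rests 50 mm below it
- coil: wound coil, 350 g: white flanges 76 mm in diameter and 6 mm thick with copper winding between them (from 0 to 42 mm up), and above these a white tubular collar 40 mm in diameter, from 42 to 70 mm up, to grip it by; bore 25 mm. Origin at the centre of its underside, z up its axis
- tray: fixed square steel tray, 170 x 170 mm, 20 mm high outside, walls 5 mm, with a dark mat inside; origin under its centre; the floor is 5 to 7 mm above the table
- mug: white mug, 80 mm wide, 92 mm high, origin under its centre
- small_bobbin: small wound bobbin, 52 mm wide and 35 mm high, with no collar, standing on the table; not the coil of this job; origin under its centre
- screwdriver: screwdriver lying on the table, 190 mm long
- sample_box: closed plastic box 77 x 57 x 27 mm, origin under its centre
- bottle: white bottle, 60 mm wide, 160 mm high, origin under its centre
There are look-alikes about, which are no part of the job. Of the things that look like the tray, the larger one is meant.

How it is judged:
By the outcome, as a careful person would: the job done as asked, in the order asked, and still so for the second after the job is handed in, with the robot touching nothing.
It also fails if it takes over 64 s, if anything falls off the work surface, if the arm or the gripper's body presses on something with over 40 N, if the wrist force passes 120 N, or if a joint passes its speed limit or range.

## Working session

There is one attempt and no reset: what is moved stays moved. The work goes in short steps, each a Python script; the robot and the scene stay as the last script left them, time stands still between calls to the robot, and variables do not carry over. Pictures are saved under pics/ and viewed, at most 10 in all, crops included, and the job is handed in when it is done.

```bash
mkdir -p pics
cat > h.py <<'E'
from station import *
import numpy as np, cv2, json
from scipy.spatial.transform import Rotation as R
def rot(q): return R.from_quat([q[1],q[2],q[3],q[0]])
def quat(r):
    x=r.as_quat(); return [float(x[3]),float(x[0]),float(x[1]),float(x[2])]
def save(c,n): cv2.imwrite(f'pics/{n}.png',c['frame'][...,::-1])
def ray(c,uv):
    p=cv2.undistortPoints(np.array([[uv]],float),c['mtx'],np.array(c['dist'],float))[0,0]
    A=np.array(c['attitude'],float); r=rot(A) if A.size==4 else R.from_matrix(A)
    return np.array(c['position'],float), r.apply([p[0],-p[1],-1.])
def onz(c,uv,z):
    o,d=ray(c,uv); return o+d*(z-o[2])/d[2]
def proj(c,P):
    A=np.array(c['attitude'],float); r=rot(A) if A.size==4 else R.from_matrix(A)
    q=r.inv().apply(np.array(P,float).reshape(-1,3)-np.array(c['position']))*[1,-1,-1]
    return cv2.projectPoints(q,np.zeros(3),np.zeros(3),c['mtx'],np.array(c['dist'],float))[0][:,0]
def tri(c1,u1,c2,u2):
    o1,d1=ray(c1,u1);o2,d2=ray(c2,u2)
    s=np.linalg.lstsq(np.c_[d1,-d2],o2-o1,rcond=None)[0]
    a=o1+d1*s[0];b=o2+d2*s[1]; return (a+b)/2,np.linalg.norm(a-b)
E
python3 - <<'E'
from h import *
import pickle
cs={n:camera(n) for n in('scene','side','wrist')}
pickle.dump(cs,open('c0.pkl','wb'))
for n,c in cs.items(): print(n,np.round(c['position'],3),np.round(c['attitude'],3).tolist(),np.round(c['mtx'],1).tolist(),c['dist'])
im=np.hstack([cs['scene']['frame'],cs['side']['frame']])
for n in cs: 
    cv2.imwrite(f'pics/{n}0.png',cv2.resize(cs[n]['frame'],(800,600),interpolation=cv2.INTER_CUBIC)[...,::-1])
print(read_state()['t'])
E
```

```text
scene [ 1.209 -0.306  1.052] [0.798, 0.284, 0.179, 0.501] [[415.4, 0.0, 257.2], [0.0, 415.4, 185.8], [0.0, 0.0, 1.0]] [-0.01616767  0.          0.          0.          0.        ]
side [0.755 0.381 1.352] [0.295, 0.05, 0.158, 0.941] [[478.1, 0.0, 258.9], [0.0, 478.1, 191.0], [0.0, 0.0, 1.0]] [-0.12345067  0.          0.          0.          0.        ]
wrist [0.123 0.642 0.373] [0.795, -0.106, -0.078, 0.592] [[307.1, 0.0, 261.3], [0.0, 307.1, 194.0], [0.0, 0.0, 1.0]] [-0.05855178  0.          0.          0.          0.        ]
0.15
```

View pics/scene0.png

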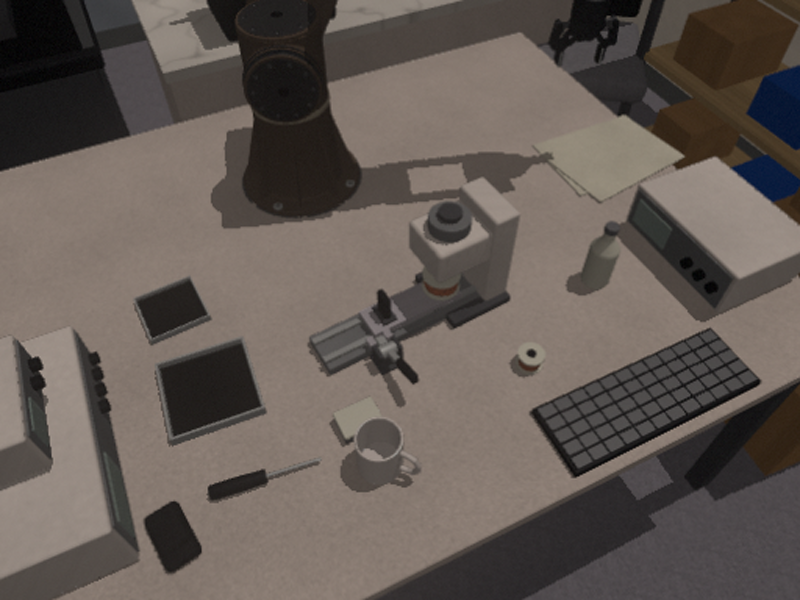

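View pics/side0.png

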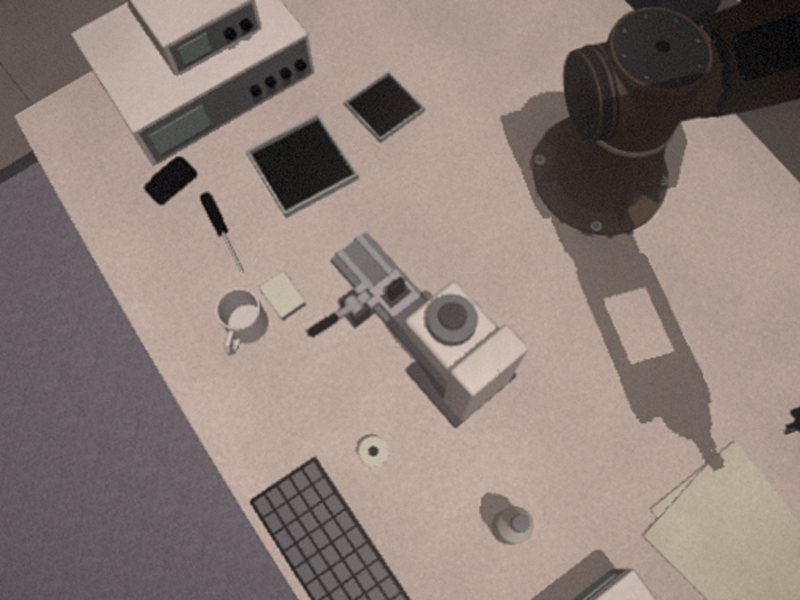

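Scene view (800 px scale): the coil is copper at (440,285) under the head, and its look-alike bobbin is at (530,357). The large tray is at (210,390) and the small look-alike at (172,308). The upright tab is at (383,303) and the lever grip at (405,365), both black. In the side view the tab is at (397,288), the grip at (323,326) and the large tray at (302,165). I choose the coil on the stand, the large tray, the upright tab and the slanting grip, and check them in a close crop.

Run:
```python
from h import *
import pickle
cs=pickle.load(open('c0.pkl','rb'))
a=cs['scene']['frame'][115:250,190:340]; b=cs['side']['frame'][140:275,190:340]
f=lambda x: cv2.resize(np.clip(x*1.6,0,255).astype(np.uint8),None,fx=2.66,fy=4.0*.665,interpolation=cv2.INTER_CUBIC)
cv2.imwrite('pics/crop1.png',np.hstack([f(a),f(b)])[...,::-1])
s=cs['side']
# tray corners via dark mat
def mats(c):
    g=cv2.cvtColor(c['frame'],cv2.COLOR_RGB2GRAY); m=(g<45).astype(np.uint8)
    for k in cv2.findContours(m,0,2)[0]:
        A=cv2.contourArea(k)
        if A>300:
            r=cv2.minAreaRect(k); print(round(A),np.round(r[0]),np.round(r[1]),round(r[2]))
            if r[1][0]*r[1][1]<1.3*A and 0.6<r[1][0]/r[1][1]<1.6:
                P=[onz(c,p,.007)[:2] for p in cv2.boxPoints(r)]; print('  ',np.round(P,3).tolist(),'c',np.round(np.mean(P,0),3), np.round([np.linalg.norm(P[i]-P[i-1]) for i in range(4)],3))
for n in('side','scene'): print(n); mats(cs[n])
```

```text
side
477 [109. 115.] [17. 31.] 49
1848 [193. 104.] [41. 50.] 62
   [[0.566, -0.44], [0.402, -0.433], [0.423, -0.284], [0.581, -0.294]] c [ 0.493 -0.363] [0.147 0.164 0.15  0.159]
808 [246.  67.] [28. 34.] 54
   [[0.333, -0.429], [0.214, -0.442], [0.222, -0.335], [0.338, -0.324]] c [ 0.277 -0.382] [0.105 0.12  0.107 0.117]
11293 [429.  50.] [114. 192.] 55
scene
922 [110. 343.] [40. 26.] 63
   [[0.685, -0.528], [0.679, -0.467], [0.786, -0.448], [0.79, -0.506]] c [ 0.735 -0.487] [0.107 0.061 0.109 0.058]
305 [151. 310.] [ 9. 38.] 72
7514 [409. 323.] [ 46. 254.] 63
2314 [133. 249.] [43. 59.] 72
   [[0.411, -0.446], [0.422, -0.279], [0.575, -0.287], [0.561, -0.443]] c [ 0.493 -0.364] [0.15  0.168 0.154 0.157]
2272 [413. 254.] [ 51. 139.] 63
839 [109. 197.] [25. 37.] 67
   [[0.228, -0.441], [0.217, -0.326], [0.323, -0.322], [0.332, -0.433]] c [ 0.275 -0.381] [0.104 0.116 0.107 0.111]
1504 [434. 159.] [86. 20.] 45
850 [491. 112.] [61. 22.] 39
1140 [494.  68.] [53. 33.] 90
1582 [464.  36.] [64. 43.] 10
2217 [431.  59.] [103.  74.] 45
1200 [380.  20.] [40. 60.] 90
7983 [183.  66.] [146.  80.] 82
6926 [46. 54.] [108.  92.] 90
```

View pics/crop1.png

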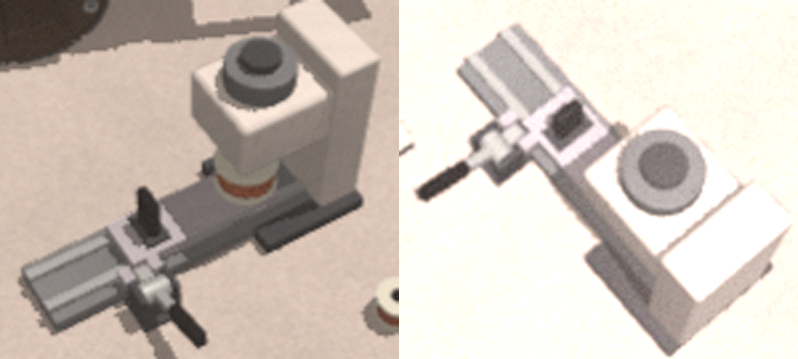

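The crop confirms the choices: the tab's top is at (147,190) left and (570,103) right, the lever grip at (188,322) and (443,180), and the white coil flange with copper at (245,185). Next I triangulate these points and fit the stand pose.

Run:
```python
from h import *
import pickle
from scipy.optimize import least_squares
cs=pickle.load(open('c0.pkl','rb')); A,B=cs['scene'],cs['side']
# black blobs near tab and grip
for n,x0,y0,x1,y1 in (('scene',236,180,275,250),('side',190,170,270,215)):
    g=cs[n]['frame'][y0:y1,x0:x1].max(2); m=(g<55).astype(np.uint8)
    for k in cv2.findContours(m,0,2)[0]:
        if cv2.contourArea(k)>15:
            r=cv2.minAreaRect(k); p=k[:,0]+[x0,y0]
            print(n,cv2.contourArea(k),np.round(np.array(r[0])+[x0,y0],1),np.round(r[1],1),'L',p[p[:,0].argmin()],'R',p[p[:,0].argmax()],'T',p[p[:,1].argmin()],'B',p[p[:,1].argmax()])
sa=lambda u,v:np.array([190+u/2.66,115+v/2.66]); sb=lambda u,v:np.array([190+(u-399)/2.66,140+v/2.66])
T=dict(grip=((188,322),(443,180)),tab=((147,190),(570,103)),bedL=((55,328),(458,70)),bedR=((22,268),(514,25)),headfR=((193,72),(665,108)),headfL=((242,105),(585,178)))
for k,(a,b) in T.items():
    p,e=tri(A,sa(*a),B,sb(*b)); print(k,p.round(3),round(e,4))
for nm,z,uv in(('hL',.253,(585,178)),('hR',.253,(665,108)),('tab',.105,(570,103)),('grip',.065,(443,180))): print(nm,onz(B,sb(*uv),z).round(3))
```

```text
scene 281.0 [253.9 221.1] [33.6 40.8] L [236 224] R [274 208] T [270 204] B [263 244]
scene 146.0 [244.8 196.6] [20.5 12.2] L [238 197] R [252 204] T [242 186] B [245 207]
side 68.5 [206.3 207.7] [ 4.5 19.7] L [198 211] R [215 204] T [213 201] B [199 214]
side 70.0 [252.8 184.8] [ 7.8 12.7] L [248 185] R [257 186] T [254 179] B [251 191]
grip [ 0.65  -0.028  0.065] 0.0001
tab [ 0.501 -0.007  0.11 ] 0.0037
bedL [ 0.56  -0.147  0.006] 0.0001
bedR [ 0.478 -0.153  0.019] 0.0023
headfR [0.446 0.077 0.205] 0.0012
headfL [0.548 0.092 0.236] 0.0208
hL [0.559 0.104 0.253]
hR [0.459 0.091 0.253]
tab [ 0.498 -0.01   0.105]
grip [ 0.65  -0.028  0.065]
```

```bash
cat >> h.py <<'E'
def down(a):
    y=np.array([np.cos(a),np.sin(a),0]);z=np.array([0,0,-1.]);return quat(R.from_matrix(np.c_[np.cross(y,z),y,z]))
E
python3 - <<'E'
from h import *
import pickle
s=read_state(); r=rot(s['eef_rot']); c=camera('wrist'); rc=rot(c['attitude'])
print('Rtool',r.as_matrix().round(2).tolist()); off=r.inv().apply(np.array(c['position'])-s['eef_pos']); print('off',off.round(3),'camfwd in tool',r.inv().apply(rc.apply([0,0,-1])).round(2))
for sgn in(0,np.pi):
    q=down(np.radians(95)+sgn); p=np.array([.53,-.03,.40]); j=solve_ik(p,q); print(j, 'cam', (p+rot(q).apply(off)).round(3))
E
```

```text
Rtool [[-0.96, 0.29, -0.0], [0.29, 0.96, -0.0], [0.0, -0.0, -1.0]]
off [ 0.066  0.    -0.07 ] camfwd in tool [-0.26 -0.    0.97]
[-1.13652921e-01  2.22247463e-01  1.74230047e+00 -4.44089210e-16
  1.17704472e+00 -1.77171571e+00] cam [ 0.464 -0.036  0.47 ]
[-1.13652921e-01  2.22247463e-01  1.74230047e+00 -4.44089210e-16
  1.17704472e+00  1.36987694e+00] cam [ 0.596 -0.024  0.47 ]
```

Run:
```python
from h import *
import pickle
s=read_state()
line_to([.186,.623,.42],feed=.3)
move_to([.55,-.07,.42],down(np.radians(95)+np.pi))
c=camera('wrist'); pickle.dump(c,open('c1.pkl','wb'))
cv2.imwrite('pics/w1.png',cv2.resize(c['frame'],(800,600),interpolation=cv2.INTER_CUBIC)[...,::-1])
print(read_state()['t'],read_state()['ft_force'])
```

```text
3.5417 [ 0.26285609 -0.04036545 -0.05891987]
```

View pics/w1.png

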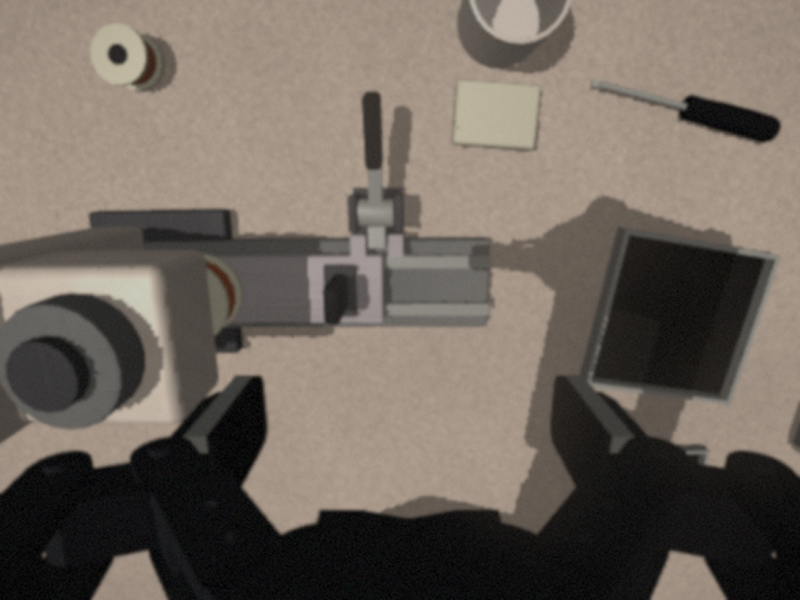

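The wrist view shows the lever grip from (372,92) to (374,168), pivot boss (376,212), bed front edge at column 488 between rows 240 and 322, tab at (335,298) and the coil flange edge at (240,295). I compute the positions from these.

Run:
```python
from h import *
import pickle
c=pickle.load(open('c1.pkl','rb')); k=512/800
P=lambda u,v,z:onz(c,(u*k,v*k),z)
for n,u,v,z in(('gripOut',372,92,.074),('gripC',373,130,.065),('gripIn',374,168,.055),('pivot',375,212,.05),('bedfL',489,240,.03),('bedfR',489,322,.03),('bedL far',240,242,.03),('tabtop',336,300,.105)): print(n,P(u,v,z).round(4))
g=c['frame'].max(2)
print(g[166:210:2,196:232:2])
s=pickle.load(open('c0.pkl','rb'))
print(proj(c,[[.616,-.064,.0]])/k)
# blob of grip
x0,y0,x1,y1=225,50,255,115; m=(g[y0:y1,x0:x1]<60).astype(np.uint8)
for q in cv2.findContours(m,0,2)[0]:
    if cv2.contourArea(q)>50:
        r=cv2.minAreaRect(q); b=cv2.boxPoints(r)+[x0,y0]; print(cv2.contourArea(q),np.array(r[0])+[x0,y0],r[1],r[2],onz(c,np.array(r[0])+[x0,y0],.065).round(4))
        l=cv2.fitLine(q,2,0,.01,.01).ravel(); a=l[2:]+[x0,y0]; 
        p1=onz(c,a-l[:2]*20*np.sign(l[1]),.073);p2=onz(c,a+l[:2]*20*np.sign(l[1]),.057);print('axis dir',np.degrees(np.arctan2(*(p1-p2)[[1,0]])))
```

```text
gripOut [ 0.6779 -0.0287  0.074 ]
gripC [ 0.6492 -0.031   0.065 ]
gripIn [ 0.6182 -0.0334  0.055 ]
pivot [ 0.5798 -0.0367  0.05  ]
bedfL [ 0.5614 -0.1465  0.03  ]
bedfR [ 0.4795 -0.1573  0.03  ]
bedL far [0.5387 0.0928 0.03  ]
tabtop [ 0.5095 -0.0129  0.105 ]
[[115 160 164 163 163 161 162 160 158 160 161 161 160 162 160 163 162 163]
 [121 164 165 165 165 161 145 143 142 142 142 137 142 141 141 147 158 164]
 [120 161 165 162 163 147  94  83  85  84  83  79  83  83  82  87 115 153]
 [121 161 166 164 164 143  79  74  74  72  71  69  70  71  74  69 101 152]
 [120 161 165 164 162 142  82  74  73  67  63  66  67  69  70  68 111 153]
 [118 159 163 164 163 147  83  71  61  45  45  40  48  61  66  61  96 109]
 [102 151 163 163 164 144  83  67  45  29  36  37  38  45  53  57  87  96]
 [ 98 147 159 161 161 145  83  50  36  36  35  37  40  47  50  53  81  96]
 [ 96 146 161 160 160 144  72  37  35  35  37  39  35  46  52  52  81  95]
 [ 96 148 163 163 160 136  56  35  40  39  39  35  40  46  50  55  78  96]
 [ 97 147 160 163 158 122  52  45  40  40  35  33  37  45  48  52  78  95]
 [ 99 147 163 1
[... 285 characters left out ...]
 [ 87 116 156 157 158 133  53  40  37  40  35  31  34  46  51  52  71  96]
 [ 91 114 154 155 154 132  57  41  41  39  35  36  47  59  58  59  86 121]
 [ 90 113 155 157 155 134  59  38  38  37  34  38  58  71  73  69  87 131]
 [ 90 114 150 152 151 133  60  35  41  35  39  64 103 110 110 111 126 145]
 [ 86 113 150 151 151 138  66  40  39  38  45 107 147 148 146 148 149 156]
 [ 76  89 114 115 116 111  72  51  43  44  63 114 128 128 128 126 128 129]
 [ 76  76  73  73  77  80  90  84  83 100 113 118 121 120 120 121 120 120]]
[[408.46143883 173.79492362]]
326.5 [238.16742134  83.01584244] (46.185768127441406, 8.704422950744629) 87.27368927001953 [ 0.6493 -0.0302  0.065 ]
axis dir 2.773595107148406
```

Yaw checks out: the bed edge gives 95.4° and the lever axis direction about 5°, so I take stand x at 95°. The grip at (0.649,-0.030,0.065) matches its expected height, and the tab is at about (0.508,-0.011). Now I flip the lever.

```bash
cat > lever.py <<'E'
from h import *
a=np.radians(5.); u=np.array([np.cos(a),np.sin(a),0]); z=np.array([0,0,1.])
g=np.array([.6492,-.0305,.0647]); piv=g-.08*(np.cos(np.radians(18))*u+np.sin(np.radians(18))*z)
Q=down(np.radians(275))
command_gripper(.05)
move_to(g+[0,0,.054+.08],Q); line_to(g+[0,0,.054],feed=.15)
command_gripper(0,30); s=read_state(); print('w',s['gripper_width'],s['gripper_force'],s['ft_force'].round(1) if hasattr(s['ft_force'],'round') else s['ft_force'])
for d in list(range(26,79,8))+[78,80,82]:
    t=np.radians(d); line_to(piv+.08*(np.cos(t)*u+np.sin(t)*z)+[0,0,.054],feed=.08)
    s=read_state(); F=np.array(s['ft_force']); print(d,F.round(1),round(s['gripper_width'],4),np.round(s['torque'],2))
    if np.linalg.norm(F)>25: break
c=camera('wrist'); print(s['t'])
cv2.imwrite('pics/w2.png',cv2.resize(c['frame'],(640,480))[...,::-1])
E
python3 lever.py
```

```text
w 0.014203241167804507 33.58072757720947 [0.7 4.9 5.6]
26 [-1.3  6.1  5.7] 0.0145 [0.8  0.55 0.06]
34 [-3.1  5.1  3.2] 0.0145 [0.78 0.51 0.04]
42 [-3.   4.6  1.9] 0.0142 [0.77 0.68 0.13]
50 [-4.3  4.2  0.9] 0.0143 [0.74 0.7  0.1 ]
58 [-4.2  4.5  0.3] 0.0145 [0.77 0.8  0.1 ]
66 [-3.6  4.2  0. ] 0.0145 [0.8  0.71 0.1 ]
74 [-3.4  4.7 -1.5] 0.0147 [0.88 0.41 0.03]
78 [ 0.   5.6 -3.3] 0.0145 [ 0.98 -0.07  0.04]
80 [ 0.5  5.7 -5.4] 0.0145 [ 1.04 -0.41  0.03]
82 [ 1.   7.  -4.2] 0.0145 [ 1.02 -0.41  0.  ]
8.825
```

View pics/w2.png

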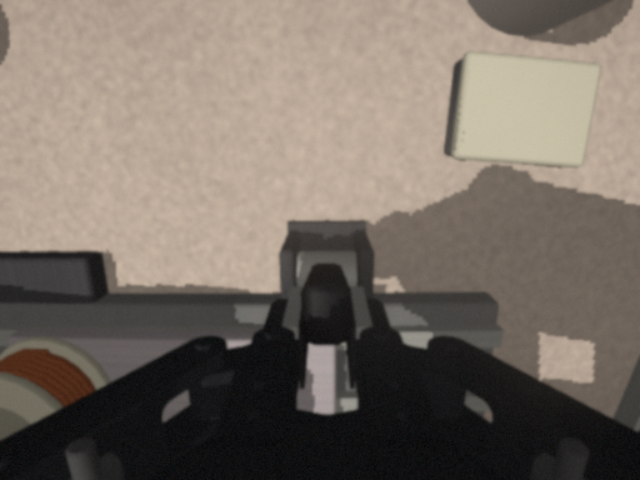

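The lever is gripped at mid-image (325,290) and stands near-vertical. The force changed sign at about 78°, which means the stop. I press slightly more, release, then grip the tab and pull.

```bash
cat > pull.py <<'E'
from h import *
a=np.radians(5.); u=np.array([np.cos(a),np.sin(a),0]); xs=np.array([-np.sin(a),np.cos(a),0])
Q=down(np.radians(275))
for i in range(4):
    p=np.array(read_state()['eef_pos']); line_to(p-.003*u,feed=.05); F=np.array(read_state()['ft_force']); print(F.round(1))
    if F@u>9: break
command_gripper(.04); p=np.array(read_state()['eef_pos']); line_to([p[0],p[1],.30],feed=.25)
c=camera('scene'); save(c,'s2raw')
cv2.imwrite('pics/s2.png',cv2.resize(c['frame'][150:260,190:340],(600,440),interpolation=cv2.INTER_CUBIC)[...,::-1])
tab=np.array([.508,-.011,0]); command_gripper(.06)
move_to(tab+[0,0,.25],Q)
print(read_state()['t'])
c=camera('wrist'); cv2.imwrite('pics/w3.png',cv2.resize(c['frame'],(640,480))[...,::-1])
import pickle; pickle.dump(c,open('c3.pkl','wb'))
E
python3 pull.py
```

```text
[ 3.2  5.8 -3.1]
[ 8.1  5.8 -7.1]
[ 13.1   8.2 -12.9]
11.4833
```

View pics/w3.png

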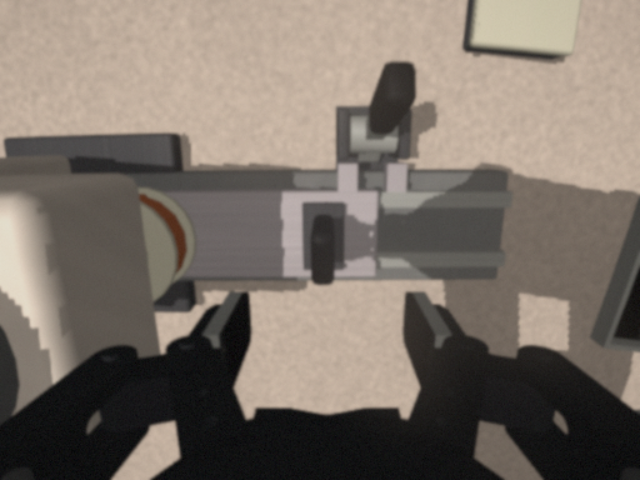

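View pics/s2.png

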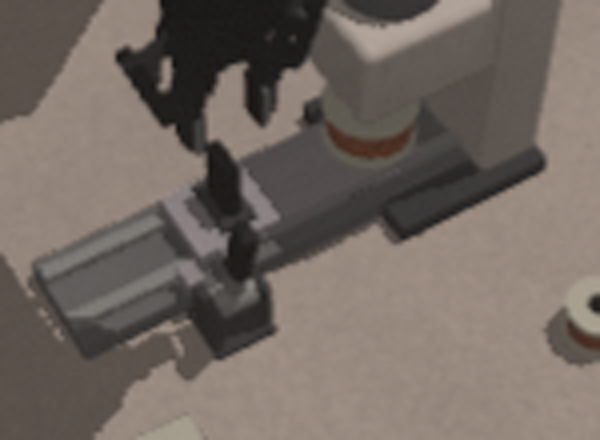

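The lever stands up at (397,90) in the wrist view. The tab is at (322,218–283), between the finger positions in column, and its top is at about (322,262). I grip it and pull out to the stop.

```bash
cat > pull2.py <<'E'
from h import *
import pickle
c=pickle.load(open('c3.pkl','rb')); print(onz(c,(257.6,209),.105).round(4), proj(c,[[.508,-.011,.105]])/.8)
a=np.radians(5.); u=np.array([np.cos(a),np.sin(a),0]); xs=np.array([-np.sin(a),np.cos(a),0])
t=onz(c,(257.6,209),.105)
assert np.linalg.norm(t[:2]-[.508,-.011])<.012
p0=np.array([t[0],t[1],.143])
line_to(p0+[0,0,.1],feed=.25); line_to(p0,feed=.15)
command_gripper(0,40); s=read_state(); print('w',s['gripper_width'],np.round(s['ft_force'],1),s['t'])
assert .012<s['gripper_width']<.018
for d in (.03,.08,.11,.120,.124,.128,.131,.134,.137,.140):
    line_to(p0-xs*d,feed=.08 if d<.12 else .05); s=read_state(); F=np.array(s['ft_force']); print(d,F.round(1),round(s['gripper_width'],4))
    if d>.12 and F@xs>15: break
    if np.linalg.norm(F)>40: break
print(s['t'],s['eef_pos'])
E
python3 pull2.py
```

```text
[ 0.5033 -0.0083  0.105 ] [[327.24122289 253.94148464]]
w 0.013649156926196873 [-1.9 -0.1  8. ] 13.075
0.03 [-0.3 -3.1  7.3] 0.0136
0.08 [ 0.9 -3.1  4.8] 0.0137
0.11 [ 2.7 -2.8  6.3] 0.0135
0.12 [ 2.1 -2.3  5.9] 0.0134
0.124 [ 2.9 -2.7  5.6] 0.0139
0.128 [ 2.1 -3.   5.3] 0.0137
0.131 [ 6.6 20.3  9.5] 0.0134
16.0 [ 0.51546067 -0.13786603  0.14361949]
```

The carriage hit its stop at 0.130 m, with 20 N. I release, rise and look at the coil.

Run:
```python
from h import *
import pickle
c=pickle.load(open('c3.pkl','rb')); print('home flange edge',onz(c,(195*.8,240*.8),.092).round(4))
command_gripper(.06); p=np.array(read_state()['eef_pos']); line_to([p[0],p[1],.34],feed=.25)
move_to([.51,-.02,.34],down(np.radians(275)))
c=camera('wrist'); s=camera('side'); pickle.dump((c,s),open('c4.pkl','wb'))
cv2.imwrite('pics/w4.png',cv2.resize(c['frame'],(768,576),interpolation=cv2.INTER_CUBIC)[...,::-1])
print(read_state()['t'])
```

```text
home flange edge [0.5059 0.0707 0.092 ]
18.1
```

View pics/w4.png

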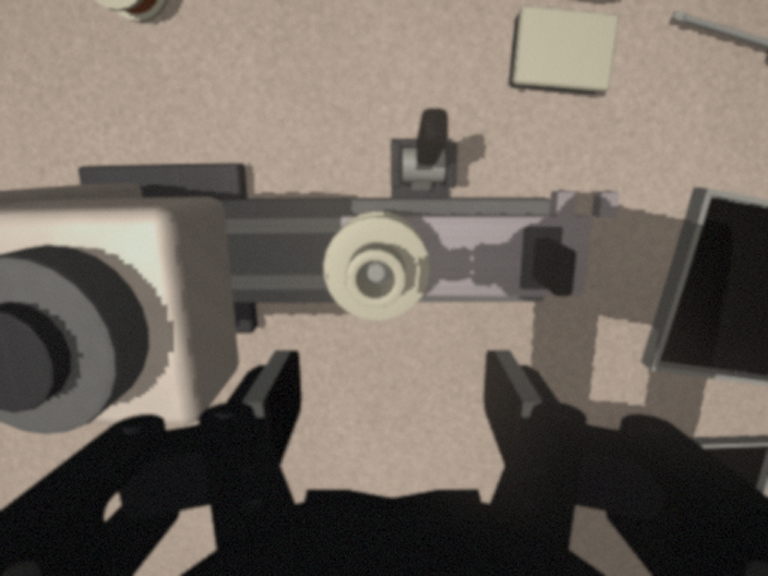

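The coil is out from under the head. The collar centre is about (376,276) and the flange circle (377,267) with radius 53; the tab is at (550,260) and the lever is up at (432,135). I compute the axis from both circles.

Run:
```python
from h import *
import pickle
c,s=pickle.load(open('c4.pkl','rb')); k=512/768
def light(c,x0,y0,x1,y1):
    h=cv2.cvtColor(c['frame'],cv2.COLOR_RGB2HSV)[y0:y1,x0:x1]; f=c['frame'][y0:y1,x0:x1].astype(int)
    return f
f=c['frame'][135:220,205:295]; g=cv2.GaussianBlur(cv2.cvtColor(f,cv2.COLOR_RGB2GRAY),(3,3),0)
cc=cv2.HoughCircles(g,cv2.HOUGH_GRADIENT_ALT,1,1,param1=100,param2=.6,minRadius=8,maxRadius=45)
for x,y,r in ([] if cc is None else cc[0]): 
    x+=205;y+=135; print('circle',x/k,y/k,r/k,'z.092',onz(c,(x,y),.092)[:2].round(4),'z.120',onz(c,(x,y),.12)[:2].round(4))
print('hand collar',onz(c,(376*k,276*k),.12).round(4),'flange',onz(c,(377*k,267*k),.092).round(4),'spindle tip',onz(c,(376*k,271*k),.10).round(4))
q=onz(c,((376+53)*k,267*k),.092)-onz(c,((376-53)*k,267*k),.092);print('flange dia',np.linalg.norm(q))
for a in(185,5): print(a,solve_ik([.51,-.0,.25],down(np.radians(a))))
```

```text
circle 376.5 270.0 29.778679 z.092 [ 0.5036 -0.0089] z.120 [ 0.5099 -0.0093]
circle 373.5 258.0 53.35025 z.092 [ 0.512  -0.0061] z.120 [ 0.5176 -0.0067]
circle 376.5 270.0 53.41626 z.092 [ 0.5036 -0.0089] z.120 [ 0.5099 -0.0093]
circle 370.5 273.0 25.055387 z.092 [ 0.5011 -0.0048] z.120 [ 0.5076 -0.0056]
circle 364.5 267.0 47.775986 z.092 [ 5.05e-01 -3.00e-04] z.120 [ 0.5112 -0.0014]
circle 354.0 277.5 39.60176 z.092 [0.4968 0.0065] z.120 [0.5037 0.0048]
circle 391.5 276.0 33.779514 z.092 [ 0.5002 -0.0198] z.120 [ 0.5068 -0.0192]
circle 357.0 265.5 54.606503 z.092 [0.5056 0.005 ] z.120 [0.5118 0.0034]
circle 385.5 267.0 28.673008 z.092 [ 0.5063 -0.015 ] z.120 [ 0.5124 -0.0148]
circle 393.0 258.0 46.974037 z.092 [ 0.5132 -0.0197] z.120 [ 0.5186 -0.0191]
circle 363.0 279.0 36.287937 z.092 [4.963e-01 1.000e-04] z.120 [ 0.5032 -0.0011]
circle 402.0 270.0 52.40147 z.092 [ 0.5052 -0.0268] z.120 [ 0.5114 -0.0256]
circle 363.0 253.5 44.172062 z.092 [0.5145 0.0014] z.120 [5.199e-01 1.000e-04]
circle 375.0 279.0 24.73173 z.092 [ 0.497  -0.0084] z.120 [ 0.5039 -0.0088]
circle 361.5 288.0 34.918
[... 1280 characters left out ...]
]
circle 348.0 268.5 31.395706 z.092 [0.5029 0.0112] z.120 [0.5093 0.009 ]
circle 421.5 235.5 22.446974 z.092 [ 0.5307 -0.0379] z.120 [ 0.5346 -0.0357]
circle 388.5 261.0 22.880219 z.092 [ 0.5108 -0.0167] z.120 [ 0.5165 -0.0164]
circle 358.5 234.0 22.73057 z.092 [0.5279 0.0055] z.120 [0.532  0.0039]
circle 378.0 258.0 21.312681 z.092 [ 0.5123 -0.0092] z.120 [ 0.5178 -0.0096]
circle 313.5 301.5 15.841224 z.092 [0.4766 0.0343] z.120 [0.4853 0.0301]
hand collar [ 0.5059 -0.0093  0.12  ] flange [ 0.5058 -0.0091  0.092 ] spindle tip [ 0.5047 -0.0087  0.1   ]
flange dia 0.07453353727031277
185 None
5 [-5.94467719e-02  3.54439189e-01  1.97055825e+00 -4.44089210e-16
  8.16595218e-01 -1.46713234e-01]
```

Collar, flange and spindle tip agree at (0.506,-0.009), and the flange diameter comes out at 75 mm. I grip the collar along the slide direction, clear of head, lever and tab, and lift.

Run:
```python
from h import *
p=np.array([.5057,-.0091,0])
line_to(p+[0,0,.30],feed=.25); line_to(p+[0,0,.20],feed=.2); line_to(p+[0,0,.166],feed=.08)
f0=np.array(read_state()['ft_force']); print('pre',f0.round(1))
command_gripper(0,45); s=read_state(); print(s['gripper_width'],np.round(s['ft_force'],1)); assert .036<s['gripper_width']<.043
for z in(.18,.20,.23,.30):
    line_to(p+[0,0,z],feed=.08 if z<.25 else .15); s=read_state(); print(z,round(s['gripper_width'],4),np.round(s['ft_force'],1))
print(s['t'],solve_ik([.493,-.364,.3],s['eef_rot']))
c=camera('scene'); cv2.imwrite('pics/s5.png',cv2.resize(c['frame'][90:290,70:340],(800,592),interpolation=cv2.INTER_CUBIC)[...,::-1])
```

```text
pre [-0.  -0.2  0.2]
0.03856841533715736 [-0.6  0.6  7.3]
0.18 0.0383 [ 0.  -0.6 -4.2]
0.2 0.0385 [-0.8  0.3 -4.1]
0.23 0.0386 [-0.3 -0.9 -2.8]
0.3 0.0384 [-0.9  0.2 -4.1]
21.825 [-6.85228181e-01  4.32300102e-01  1.68906875e+00 -5.53221851e-04
  1.02088609e+00  7.98615747e-01]
```

View pics/s5.png

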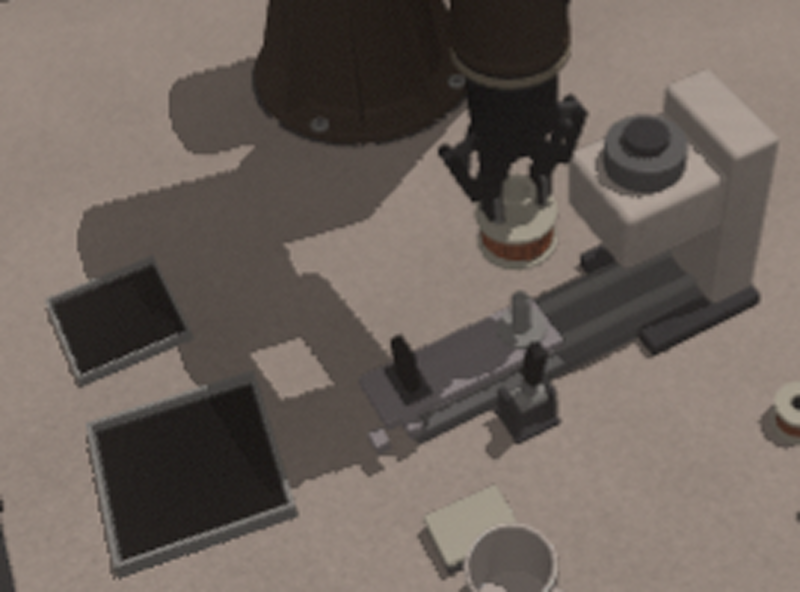

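The coil is in the gripper at (517,230), the spindle is bare at (520,310), the lever is up at (535,370) and the large tray is at (190,480). Now I set it down.

Run:
```python
from h import *
t=np.array([.493,-.364,0])
line_to(t+[0,0,.30],feed=.2); line_to(t+[0,0,.16],feed=.15); line_to(t+[0,0,.128],feed=.05); sleep(.3)
f0=np.array(read_state()['ft_force'])[2]; z=.128; print('f0',f0.round(1))
while z>.114:
    z-=.001; line_to(t+[0,0,z],feed=.03); sleep(.1); f=np.array(read_state()['ft_force'])[2]
    if f-f0>4: break
print(z,f); w=.05; command_gripper(.044); sleep(.2); command_gripper(.065); sleep(.2)
line_to(t+[0,0,.20],feed=.1); line_to(t+[0,0,.34],feed=.25)
move_to([.45,-.30,.40],down(np.radians(275))); sleep(.3)
print(read_state()['t'])
a,b=camera('scene'),camera('side')
import pickle; pickle.dump((a,b),open('c6.pkl','wb'))
cv2.imwrite('pics/f.png',np.hstack([cv2.resize(a['frame'][130:290,80:300],(400,291)),cv2.resize(b['frame'][60:220,140:360],(400,291))])[...,::-1])
```

```text
f0 -4.8
0.121 8.608407939679493
31.825
```

View pics/f.png

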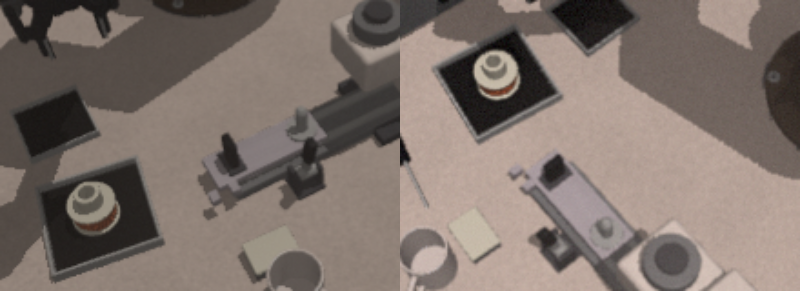

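The coil stands upright in the large tray, at (93,205) left and (497,72) right. The carriage is out, the spindle is bare, the lever is up and the rest is undisturbed. I hand it in.

```bash
python3 -c "
from h import *
print(close_job())"
```

```text
the job is handed in; nothing more can be done
None
```

I've handed the job in: the coil stands upright on its lower flange in the larger tray, the lever is up at its stop, the carriage is out at its stop, and nothing else in the last pictures looked disturbed (about 32 s of the 64 s used).

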